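# Nudge the stitch-hole guide plate onto the two dowels of a sole-punching jig

## Task

Pick up the stitch-hole guide plate by its wooden grip and fit it on the punching jig, with its two holes over the jig's two dowel pins. The pin bar has been set by eye, so feel for the dowels: nudge the plate along until it drops over both, without ramming it, and leave it fully home, flat on the white bed. Do not disturb the other things on the table.

Things in the scene. Friction and masses are not known exactly. Their poses are not given: they have to be found in the camera images.
- jig: sole-punching jig, fixed to the table: dark grey base 230 x 200 mm (x, y), 12 mm thick. Origin under the base's centre, on the table; z up, x along its length towards the end with the two dowel pins. Two black thumb-screws clamp the pin bar: 22 mm across, tops 36 mm above the table, at x = 75, y = +83 and -83 mm.
- bed_centre (a point): point on the top of the jig's white punching bed, over the jig's origin, axes as the jig's. The bed's top is 20 mm above the table, 128 mm wide, from x = -110 to +45 mm. Plate home: flat on the bed, a dowel through each hole and showing 6 mm above the plate; grip centre 26 mm above this point, at y = 0, x = the dowels' distance along x from bar_channel.
- bar_channel (a point): middle of the channel for the aluminium pin bar, 75 mm along x from bed_centre, same height and axes. The bar's top is level with the bed; it carries two steel dowels 10 mm thick, 14 mm high, tips chamfered to 8 mm, at y = +35 and -35 mm. Clamped square but set by eye: both dowels stand at one unknown x, -10 to +10 mm from here, not reported (see or feel it). The bar stays put.
- plate_grip (a point): centre of the wooden grip (90 x 24 x 36 mm in x, y, z) on the middle of the loose aluminium guide plate (190 x 110 x 8 mm, about 0.45 kg), flat on the table, grip up, at the start. This point is 26 mm above the plate's underside and 18 mm below the grip's top. x runs along plate and grip to the end with the two locating holes, y across, z up.
- plate_holes (a point): point midway between the guide plate's two round locating holes, on its underside, 75 mm along x from the plate's centre, axes as plate_grip. The holes are 11.5 mm across, right through, at y = +35 and -35 mm. They go over the jig's dowels (plate x along jig x). The small dark dots on the plate are stitch marks, not locating holes.
- awl: to be left alone: stitching awl lying down, dark wooden handle 85 mm long and 30 mm thick, steel point, 150 mm overall; origin under the middle, x to the point
- thread_spool: to be left alone: standing spool of cream waxed thread, 50 mm across, 52 mm high; origin under its centre
- shoe_last: to be left alone: maple shoe last (wooden foot form) standing on its sole, 171 mm long, 64 mm wide, 78 mm high; origin under the middle, x to the toe
- maul: to be left alone: white-headed maul standing on its head, handle up: 66 mm across, 210 mm high; origin under its centre
- scissors: to be left alone: open-loop scissors with red handles lying flat, 200 mm long, 12 mm high; origin at the pivot on the table, x to the tips
- glue_jar: to be left alone: white glue jar with a yellow lid, 72 mm across, 85 mm high; origin under its centre
- binder_clip: to be left alone: orange binder clip standing on its wide edge, 48 mm long, 46 mm high; origin under its centre
Mind the look-alikes: they are no part of the job. What is shaped like the part that bears plate_grip but blue or red is not meant.

How it is judged (in metres and radians):
At the end, for the whole second after the job is handed in: The guide plate lies home on the jig over both dowels, released and at rest: underside within 2 mm of the bed, level within 1 degree, square to the jig within 2 degrees, its centre within 4 mm of the jig's centre line and 12.5 mm of the jig's centre along it (z of plate_grip in the frame of jig between 0.044 and 0.048 m and x of plate_grip in the frame of jig between -0.0125 and 0.0125 m and y of plate_grip in the frame of jig between -0.004 and 0.004 m and angle between plate_grip's own z axis and vertical below 0.02 rad and angle between the x axis of plate_grip and the x axis of jig, either way round below 0.04 rad and linear speed of guide_plate below 0.01 m/s); the robot touches nothing.
It fails at once if the plate is rammed against the jig with more than 120 N (contact force between guide_plate and jig above 120 N).
It fails at once if another thing on the table is moved by more than 20 mm (distance of any of awl, thread_spool, shoe_last, maul, scissors, glue_jar, binder_clip from where it was at the start of the episode above 0.02 m).
It also fails if it takes over 51 s, if anything falls off the work surface, if the arm or the gripper's body presses on something with over 40 N, if the wrist force passes 120 N, or if a joint passes its speed limit or range.

## Robot

A 7-joint arm with a two-finger parallel gripper is mounted at the origin on the work surface. World frame = base frame: x ahead of the robot, y to its left, z up, the work surface at z = 0. Lengths are in m, angles in degrees, forces in N, time in s.
With the tool pointing down it reaches from about 0.425 to 0.875 m from the base axis. Payload 9.9 kg.
Tool frame: the origin (TCP) lies midway between the tips of the shut fingers; the grasp point (between the pads) lies 19 mm behind it; y points along the fingers, z is the direction in which the jaws open and shut, and the axes are right-handed (so a half turn about y gives the same grasp; the last joint's range is limited). The gripper opens to 85 mm and grips with 20 to 120 N. Pads are 22 mm wide; open, the fingers measure 114 mm over their backs; the gripper's body (76 mm by 85 mm) begins 54 mm behind the grasp point. The pads swing forward as they close: fully open they stand 13 mm farther back than shut.
Start: joints at [-75.905, 32.985, 1.427, 82.34, -0.859, 64.687, -3.237], TCP at [0.219, 0.639, 0.231] pointing down, gripper open.
Joint ranges: [-157.87, 157.87], [-19.46, 123.44], [-87.15, 90], [11.01, 140.99], [-62.26, 242.26], [9.8, 113.94], [-161.44, 161.44]. Speed limits (degrees/s): [127.2, 127.2, 172.46, 172.46, 180, 180, 180].

## Interface

Orientations are given as a 3x3 rotation matrix whose columns are the frame's x, y, z axes.
In Python, from rig import read_state, snapshot, camera_model, finish_job gives the robot as it stands.
- The arm moves only by the tool step_arm, never from a script. Its argument "plan" is a list of rows, each an object with "offset": the shift along the tool's x, y, z in cm, a list of three; "dr": the turn, a rotation vector about the tool's x, y, z in rad, a list of three. In form: [{"offset": [tx, ty, tz], "dr": [rx, ry, rz]}, ...]. A call has 1 to 20 rows; each row is the pose to reach, as a shift and turn from the pose measured when the call began, along the tool's axes at that moment; what a row does not reach only later rows make up. A row lasts 1/12 s, in which the tool goes at most 41.7 mm and 7.16 degrees, less where a joint would pass 70% of its speed; a pose out of reach is approached as far as the arm can. A call with a gripper value outside its range is refused whole. "grip" is the opening in per cent of the stroke, from 0 (shut) to 100 (fully open), set as the call begins (left out, the last holds). The fingers move at their own pace and stop on an object; "squeeze" is the grip in N (left out, the last holds). Time passes only in rows, so rows that repeat a pose let the fingers close. It gives the time, the measured TCP pose, the force and the opening at its end, in the units of the state.
- read_state(): the state, without advancing time (a new reading comes with each control period).
- snapshot(name): name is "scene" or "top" or "wrist"; returns the picture (384x512x3 uint8, blue, green, red); there is no depth.
- camera_model(name): a dict with "camera_matrix" (3x3 intrinsics, pixels), "D" ([k1, k2, p1, p2, k3] as OpenCV has them; the pictures are not rectified), "xyz" and "rotation" of the camera in the world; the wrist camera has in their place "T_tool_cam" (4x4, takes a point from camera to tool coordinates, whose origin is the TCP and whose axes are the tool frame's). Camera axes: x right, y down, z forward; pixel columns grow to the right and rows downward; lengths in m; the calibration is good to about 2 mm. A picture is of the moment at which its call begins: read the wrist's pose just before it. camera_model takes no time and is no camera call.
- finish_job(): hands the job in, once; it reports no verdict.
The state is a dict: "clock": time; "joint_pos": joint angles; "qd": joint speeds; "tau": joint torques, N m; "position": TCP position; "tool_rot": TCP orientation; "contact_force": force on the tool from outside, world axes, zero at the start; "torque": the same for the moment, N m; "width": opening from 0.0 (shut) to 1.0 (fully open).
Only numpy, scipy, OpenCV 4.12 (cv2) and the standard library are available. Lean on these libraries where they do the work, as an engineer would, in place of code of your own. Each camera call takes 0.05 s, during which the arm holds its last target.

## Working session

There is one attempt and no reset: what is moved stays moved. The work goes in short steps, Python scripts to look and compute and a tool call to move; the robot and the scene stay as the last step left them, time stands still between calls to the robot, and variables do not carry over. Pictures are saved under pics/ and viewed, and the job is handed in when it is done.

Besides the shell and the picture viewer there is one more tool, called after ">>>" as name(argument=value, ...) on one line, values as JSON. step_arm: Moves the arm, as the interface text tells. Its arguments: {"type":"object","properties":{"plan":{"type":"array"},"grip":{"type":"number"},"squeeze":{"type":"number"}},"required":["plan"]}

```bash
ls; mkdir -p pics
python3 - <<'E'
from rig import *
import cv2,json
s=read_state(); print(s)
for n in ["scene","top"]:
    cv2.imwrite(f"pics/{n}0.png",snapshot(n)); print(n,camera_model(n))
print(camera_model("wrist"))
E
```

```text
pics
{'clock': 0.0, 'joint_pos': array([-75.90440054,  33.03185606,   1.4231193 ,  82.38783499,
        -0.85980172,  64.68749618,  -3.23677632]), 'qd': array([-0.01716159,  0.0620649 ,  0.02552375, -0.05740264, -0.11150254,
       -0.04608234,  0.0279343 ]), 'tau': array([ 1.86574954e-05, -7.65733480e+01,  2.25033380e+00, -2.85974211e+01,
        1.54759304e-02,  1.21927267e-02, -8.04595004e-06]), 'position': array([0.21844809, 0.63817467, 0.23044334]), 'tool_rot': array([[ 9.46116521e-01, -4.70757409e-04,  3.23826043e-01],
       [-3.23826376e-01, -1.61929503e-03,  9.46115139e-01],
       [ 7.89791918e-05, -9.99998578e-01, -1.68448545e-03]]), 'contact_force': array([ 0.83564877, -0.18690458, -1.0796779 ]), 'torque': array([ 0.0144512 , -0.03057045,  0.0100808 ]), 'width': 1.0005170949811037}
scene {'camera_matrix': array([[389.66546618,   0.        , 262.21438855],
       [  0.        , 389.66546618, 188.36683684],
       [  0.        ,   0.        ,   1.        ]]), 'D': array([0.0277597, 0.       , 0.       , 0.       , 0.       ]), 'xyz': array([1.03583352, 0.3516879 , 1.1157555
[... 539 characters left out ...]
  [-0.99986134,  0.01183494,  0.01171509],
       [-0.01378787, -0.19385129, -0.98093403]])}
{'camera_matrix': array([[289.27325969,   0.        , 252.87723175],
       [  0.        , 289.27325969, 192.84986062],
       [  0.        ,   0.        ,   1.        ]]), 'D': array([-0.04287937,  0.        ,  0.        ,  0.        ,  0.        ]), 'T_tool_cam': array([[ 1.86768875e-03,  9.51695341e-01,  3.07038253e-01,
        -7.83287393e-02],
       [ 1.07510154e-03, -3.07040522e-01,  9.51695835e-01,
        -1.42742759e-01],
       [ 9.99997678e-01, -1.44737430e-03, -1.59662526e-03,
        -5.77330640e-04],
       [ 0.00000000e+00,  0.00000000e+00,  0.00000000e+00,
         1.00000000e+00]])}
```

View pics/top0.png

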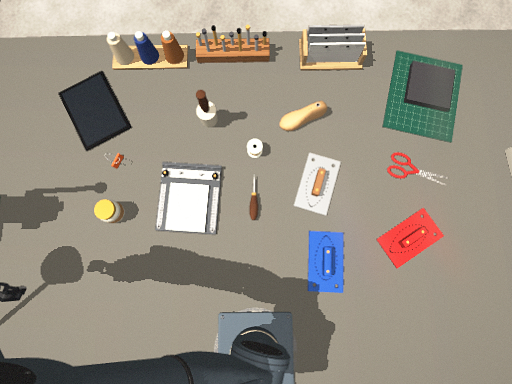

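View pics/scene0.png

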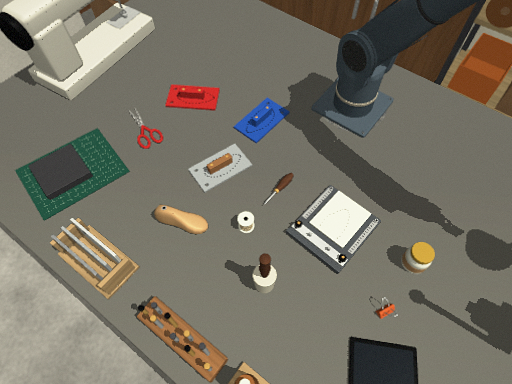

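Top view: jig at about (190,198) with its pin end up; the aluminium plate is at (318,183), its holes towards the top. I'll enlarge both.

Run:
```python
import cv2,numpy as np
t=cv2.imread("pics/top0.png"); s=cv2.imread("pics/scene0.png")
a=cv2.resize(t[150:245,145:235],None,fx=6,fy=6,interpolation=cv2.INTER_CUBIC);cv2.imwrite("pics/tj.png",a)
a=cv2.resize(t[145:220,285:350],None,fx=7,fy=7,interpolation=cv2.INTER_CUBIC);cv2.imwrite("pics/tp.png",a)
a=cv2.resize(s[178:275,280:385],None,fx=6,fy=6,interpolation=cv2.INTER_CUBIC);cv2.imwrite("pics/sj.png",a)
a=cv2.resize(s[138:195,180:260],None,fx=8,fy=8,interpolation=cv2.INTER_CUBIC);cv2.imwrite("pics/sp.png",a)
```

```text
(no output)
```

View pics/tj.png

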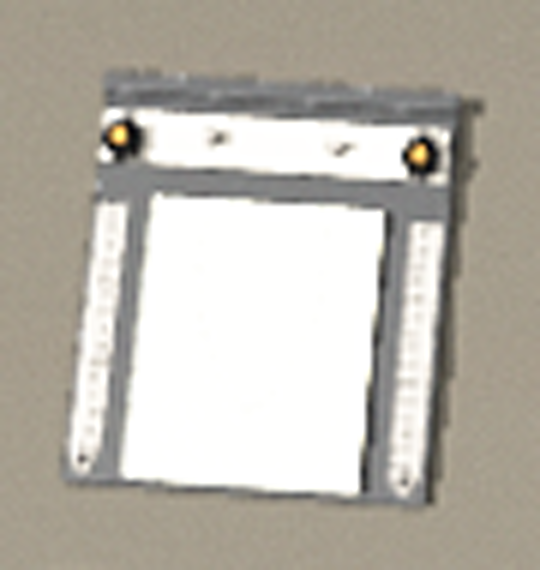

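View pics/tp.png

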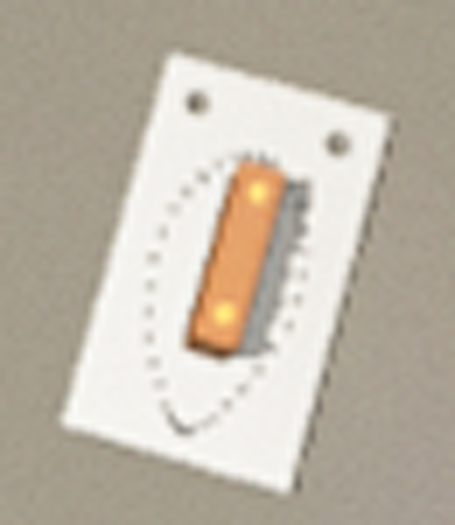

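View pics/sj.png

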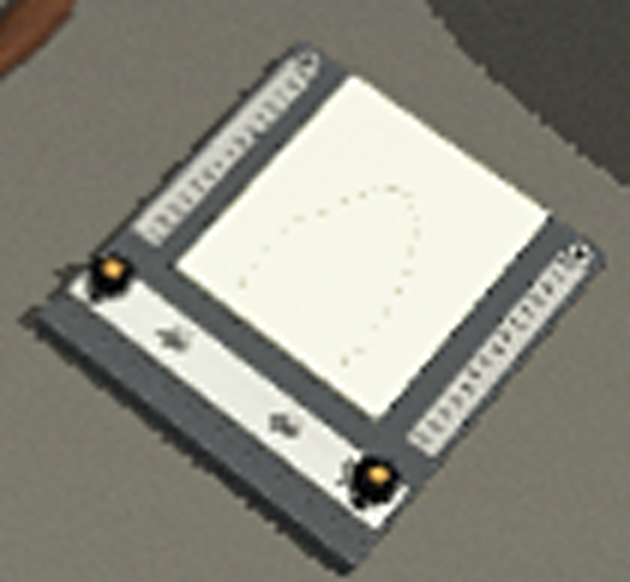

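View pics/sp.png

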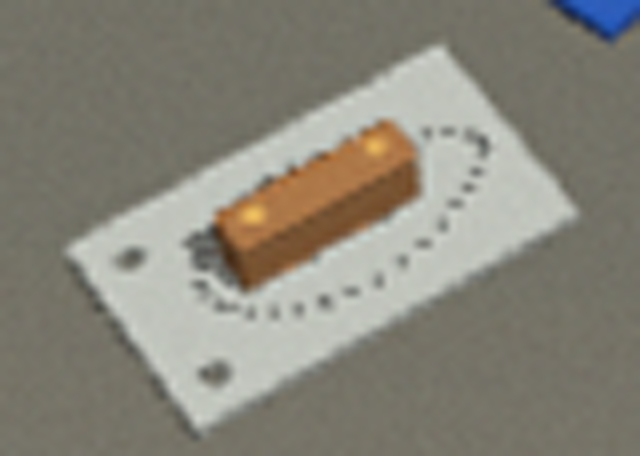

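```bash
cat > h.py <<'E'
import numpy as np,cv2
from rig import *
def cam(name,st=None):
    c=camera_model(name);K=c["camera_matrix"];D=c["D"]
    if "xyz" in c: return K,D,c["rotation"],c["xyz"]
    T=np.array(c["T_tool_cam"]);R=st["tool_rot"]
    return K,D,R@T[:3,:3],R@T[:3,3]+st["position"]
def world(c,uv,z):
    K,D,R,t=c
    p=cv2.undistortPoints(np.array(uv,float).reshape(-1,1,2),K,D)[:,0]
    d=np.c_[p,np.ones(len(p))]@R.T
    return t+d*((z-t[2])/d[:,2])[:,None]
def full(uv,x0,y0,f): return (np.array(uv,float)+.5)/f-.5+[x0,y0]
def fit(model,pts):  # 2D rigid
    m=np.array(model,float);p=np.array(pts)[:,:2]
    mc,pc=m.mean(0),p.mean(0);H=(m-mc).T@(p-pc)
    a=np.arctan2(H[0,1]-H[1,0],H[0,0]+H[1,1]);R=np.array([[np.cos(a),-np.sin(a)],[np.sin(a),np.cos(a)]])
    t=pc-R@mc;return t,np.degrees(a),1e3*(p-(m@R.T+t))
E
python3 - <<'E'
from h import *
np.set_printoptions(precision=4,suppress=True)
T=cam("top");S=cam("scene")
pm=[(.095,.055),(.095,-.055),(-.095,-.055),(-.095,.055)];hm=[(.075,.035),(.075,-.035)]
bm=[(.045,.064),(.045,-.064),(-.11,-.064),(-.11,.064)]
fT=lambda l:full(l,285,145,7);jT=lambda l:full(l,145,150,6)
fS=lambda l:full(l,180,138,8);jS=lambda l:full(l,280,178,6)
for n,c,pc,ph,bc,dw in [("top",T,fT([(172,52),(390,120),(293,493),(63,425)]),fT([(198,102),(338,144)]),jT([(153,193),(386,208),(362,494),(120,478)]),jT([(217,137),(343,148)])),
 ("scene",S,fS([(200,435),(66,250),(440,43),(578,213)]),fS([(215,373),(130,258)]),jS([(378,417),(178,265),(350,75),(548,213)]),jS([(287,424),(175,337)]))]:
    P=np.r_[world(c,pc,.008),world(c,ph,.006)]
    print(n,"plate",*fit(pm+hm,P))
    t,a,r=fit(bm,world(c,bc,.02));print("bed",t,a,r)
    for z in(.02,.027,.034):
        w=world(c,dw,z)[:,:2];ar=np.radians(a);R=np.array([[np.cos(ar),-np.sin(ar)],[np.sin(ar),np.cos(ar)]])
        print("dowel jig frame",z,((w-t)@R)*1e3)
E
```

```text
top plate [ 0.5264 -0.2113] -17.541246582393565 [[ 0.5798 -0.7874]
 [-1.6203  0.5748]
 [-0.269  -1.2848]
 [-0.0258  0.3992]
 [ 1.0059  0.4086]
 [ 0.3294  0.6897]]
bed [0.4829 0.2171] -4.312185885472183 [[ 1.518   0.8564]
 [ 1.0703 -0.9412]
 [-1.4057 -1.7344]
 [-1.1826  1.8192]]
dowel jig frame 0.02 [[ 80.3856  32.7509]
 [ 78.5095 -37.9714]]
dowel jig frame 0.027 [[ 78.79    31.1424]
 [ 76.925  -39.1635]]
dowel jig frame 0.034 [[ 77.1944  29.5338]
 [ 75.3405 -40.3555]]
scene plate [ 0.526  -0.2125] -17.560406902705065 [[ 0.9731  1.7828]
 [ 0.354   0.7854]
 [-0.4961 -0.1818]
 [ 0.9327 -0.1733]
 [-0.8577 -1.0987]
 [-0.9059 -1.1144]]
bed [0.4822 0.2155] -4.124551081998005 [[-0.9919 -0.6228]
 [-1.2039  0.8627]
 [ 1.1921  0.3439]
 [ 1.0036 -0.5838]]
dowel jig frame 0.02 [[ 77.2404  31.5093]
 [ 76.9271 -39.3957]]
dowel jig frame 0.027 [[ 80.2117  32.4303]
 [ 79.9005 -38.0218]]
dowel jig frame 0.034 [[ 83.1831  33.3512]
 [ 82.8738 -36.6479]]
```

```bash
cat >> h.py <<'E'
from scipy.spatial.transform import Rotation as Ro
def goal(pos,yaw):
    s=read_state();R=s["tool_rot"];a=np.radians(yaw);x=np.array([np.cos(a),np.sin(a),0]);y=np.array([0,0,-1.]);
    G=np.c_[x,y,np.cross(x,y)]
    print("off cm",np.round(R.T@(np.array(pos)-s["position"])*100,2),"dr",np.round(Ro.from_matrix(R.T@G).as_rotvec(),4), "clock",s["clock"],"F",np.round(s["contact_force"],1))
E
python3 - <<'E'
from h import *
goal([.4875,.2165,.23],-4.2)
E
```

```text
off cm [ 39.11   0.1  -31.19] dr [ 1.600e-03 -2.564e-01 -1.000e-04] clock 0.1 F [ 0.8 -0.8  0.5]
```

>>> step_arm(plan=[{"offset":[3.3,0,-2.6],"dr":[0,-0.02,0]},{"offset":[6.5,0,-5.2],"dr":[0,-0.04,0]},{"offset":[9.8,0,-7.8],"dr":[0,-0.06,0]},{"offset":[13,0,-10.4],"dr":[0,-0.085,0]},{"offset":[16.3,0,-13],"dr":[0,-0.105,0]},{"offset":[19.5,0,-15.6],"dr":[0,-0.13,0]},{"offset":[22.8,0,-18.2],"dr":[0,-0.15,0]},{"offset":[26,0,-20.8],"dr":[0,-0.17,0]},{"offset":[29.3,0,-23.4],"dr":[0,-0.19,0]},{"offset":[32.5,0,-26],"dr":[0,-0.215,0]},{"offset":[35.8,0,-28.6],"dr":[0,-0.235,0]},{"offset":[38,0.1,-30.4],"dr":[0.0016,-0.25,0]},{"offset":[39.1,0.1,-31.2],"dr":[0.0016,-0.256,0]},{"offset":[39.1,0.1,-31.2],"dr":[0.0016,-0.256,0]},{"offset":[39.1,0.1,-31.2],"dr":[0.0016,-0.256,0]}])

```text
clock: 1.35
position: [0.4874, 0.2159, 0.2298]
tool_rot: [[0.997, -0.001, 0.076], [-0.076, 0.0, 0.997], [-0.001, -1.0, -0.0]]
contact_force: [-0.7, 0.4, 0.5]
width: 0.997
```

Run:
```python
from h import *
s=read_state();im=snapshot("wrist");cv2.imwrite("pics/w1.png",im)
np.savez("w1.npz",R=s["tool_rot"],p=s["position"]);print(s["position"],s["clock"],s["qd"])
cv2.imwrite("pics/w1b.png",cv2.resize(im,None,fx=1.5,fy=1.5,interpolation=cv2.INTER_CUBIC))
```

```text
[0.48741354 0.2158999  0.22978075] 1.35 [-1.97157305 -0.25498301 -1.59937294  0.09499677 -0.31938999 -0.03358924
 -0.67581491]
```

View pics/w1b.png

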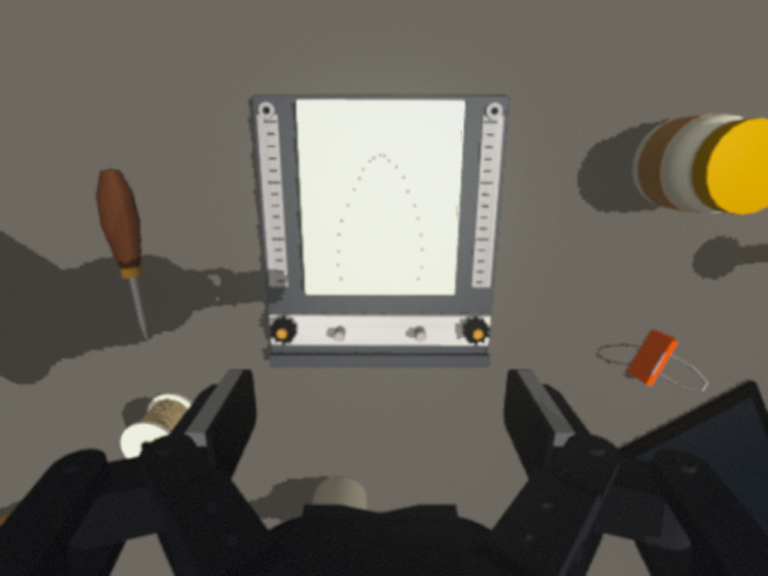

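The wrist view shows the jig whole: bed corners around (296,99)-(465,99)-(456,295)-(305,295), dowels near (339,331) and (420,331) in the 1.5x picture. Now a zoom for measuring.

Run:
```python
import cv2
t=cv2.imread("pics/w1.png")
cv2.imwrite("pics/w1d.png",cv2.resize(t[185:255,170:340],None,fx=4.5,fy=4.5,interpolation=cv2.INTER_CUBIC))
cv2.imwrite("pics/w1e.png",cv2.resize(t[55:205,185:320],None,fx=4,fy=4,interpolation=cv2.INTER_CUBIC)[:600])
```

```text
(no output)
```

View pics/w1d.png

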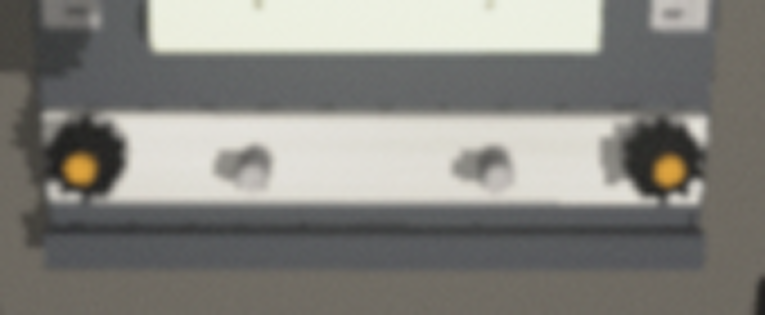

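View pics/w1e.png

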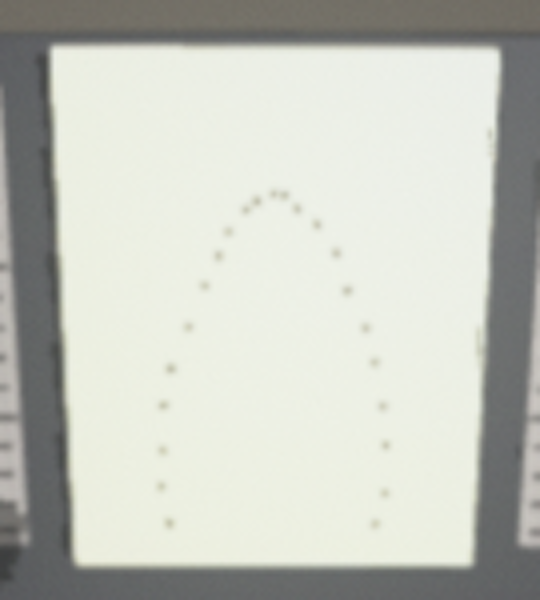

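Run:
```python
from h import *
np.set_printoptions(precision=4,suppress=True)
z=np.load("w1.npz");c=cam("wrist",dict(tool_rot=z["R"],position=z["p"]))
bm=[(.045,.064),(.045,-.064),(-.11,-.064),(-.11,.064)]
e=full([(473,566),(75,566),(50,45),(500,46)],185,55,4)
t,a,r=fit(bm,world(c,e,.02));print("bed",t,a,r)
ar=np.radians(a);R=np.array([[np.cos(ar),-np.sin(ar)],[np.sin(ar),np.cos(ar)]])
J=lambda uv,h:((world(c,full(uv,170,185,4.5),h)[:,:2]-t)@R)*1e3
print("tips",J([(497,176),(257,176)],.034))
print("screws",J([(669,170),(80,170)],.036), J([(663,157),(85,157)],.030))
print("bar edges",J([(375,111),(375,205)],.02), "bed edge",J([(375,52)],.02))
print("w tips",world(c,full([(497,176),(257,176)],170,185,4.5),.034))
```

```text
bed [0.4817 0.2156] -4.52253741210568 [[ 0.0251 -0.0158]
 [ 0.2419 -0.0528]
 [-0.1602  0.3584]
 [-0.1068 -0.2897]]
tips [[ 77.4691  34.3589]
 [ 77.5929 -33.6029]]
screws [[ 74.7317  82.5785]
 [ 75.0362 -83.2815]] [[ 73.324   82.039 ]
 [ 73.6252 -83.0469]]
bar edges [[63.2173 -0.2182]
 [93.1071 -0.1765]] bed edge [[45.187  -0.2433]]
w tips [[0.5616 0.2437 0.034 ]
 [0.5564 0.1759 0.034 ]]
```

Run:
```python
from h import *
goal([.526,-.2122,.17],-17.55)
```

```text
off cm [  7.07   5.95 -42.53] dr [-0.0004  0.2326 -0.0009] clock 1.4 F [-0.   0.4 -0.1]
```

>>> step_arm(plan=[{"offset":[0.6,0.4,-3.4],"dr":[0,0.02,0]},{"offset":[1.2,0.9,-7],"dr":[0,0.04,0]},{"offset":[1.8,1.5,-10.8],"dr":[0,0.06,0]},{"offset":[2.4,2,-14.6],"dr":[0,0.08,0]},{"offset":[3.1,2.5,-18.4],"dr":[0,0.1,0]},{"offset":[3.7,3.1,-22.2],"dr":[0,0.12,0]},{"offset":[4.3,3.6,-26],"dr":[0,0.14,0]},{"offset":[5,4.2,-29.8],"dr":[0,0.165,0]},{"offset":[5.6,4.7,-33.6],"dr":[0,0.185,0]},{"offset":[6.2,5.2,-37.4],"dr":[0,0.205,0]},{"offset":[6.7,5.7,-40.5],"dr":[0,0.222,0]},{"offset":[7.1,5.9,-42.5],"dr":[0,0.2326,0]},{"offset":[7.1,5.9,-42.5],"dr":[0,0.2326,0]},{"offset":[7.1,5.9,-42.5],"dr":[0,0.2326,0]}])

```text
clock: 2.57
position: [0.5265, -0.2112, 0.1701]
tool_rot: [[0.953, -0.002, 0.302], [-0.302, 0.001, 0.953], [-0.002, -1.0, 0.001]]
contact_force: [-0.3, 0.1, 0.0]
width: 1.002
```

Run:
```python
from h import *
s=read_state();im=snapshot("wrist");cv2.imwrite("pics/w2.png",im)
np.savez("w2.npz",R=s["tool_rot"],p=s["position"]);print(s["position"],s["clock"],s["qd"])
cv2.imwrite("pics/w2b.png",cv2.resize(im,None,fx=1.5,fy=1.5,interpolation=cv2.INTER_CUBIC))
```

```text
[ 0.52654975 -0.21124773  0.17008508] 2.5667 [-1.82679244 -0.8952359  -1.5138298   0.83779621 -0.26703104  0.10401898
 -0.35643948]
```

View pics/w2b.png

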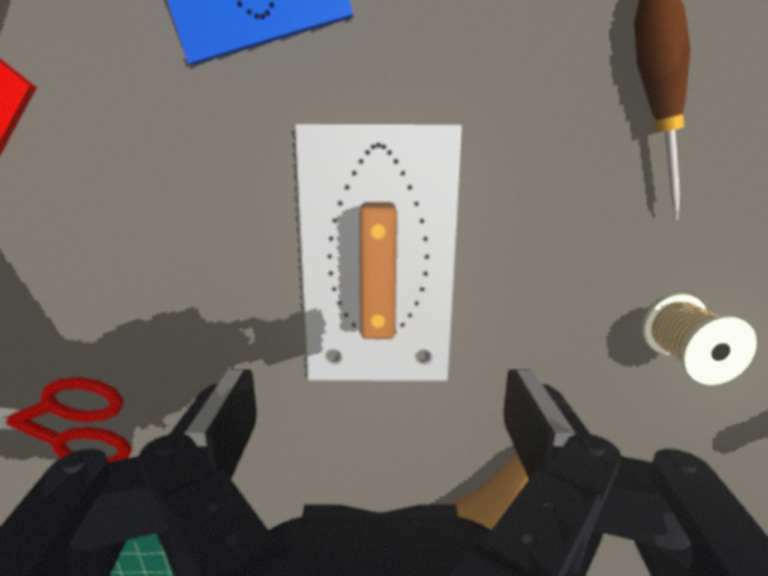

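Plate corners at (462,125), (448,381), (307,381), (296,126), holes (424,356) and (334,356) in the 1.5x picture; well lined up with the gripper.

Run:
```python
from h import *
np.set_printoptions(precision=4,suppress=True)
z=np.load("w2.npz");c=cam("wrist",dict(tool_rot=z["R"],position=z["p"]))
pm=[(.095,.055),(.095,-.055),(-.095,-.055),(-.095,.055)]
t,a,r=fit(pm,world(c,full([(448,381),(307.5,381),(295.5,125),(462,125)],0,0,1.5),.008));print(t,a,r)
gm=[(.045,.012),(.045,-.012),(-.045,-.012),(-.045,.012)]
t2,a2,r2=fit(gm,world(c,full([(395.5,338),(361.5,338),(360.5,208),(396.5,208)],0,0,1.5),.044));print("grip",t2,a2,r2)
print("holes",world(c,full([(423.5,356),(334,356)],0,0,1.5),.008))
goal([t2[0],t2[1],.08],a); goal([t2[0],t2[1],.015],a)
```

```text
[ 0.5265 -0.2133] -17.857408461938228 [[ 0.3813  0.586 ]
 [ 0.3051 -1.0528]
 [-0.216   0.012 ]
 [-0.4704  0.4549]]
grip [ 0.5251 -0.2125] -17.69569654747944 [[-1.5807 -0.0393]
 [-1.2473  0.9364]
 [ 1.7047  0.4368]
 [ 1.1233 -1.334 ]]
holes [[ 0.6071 -0.202   0.008 ]
 [ 0.586  -0.2684  0.008 ]]
off cm [-0.06  9.03 -0.29] dr [-0.0012  0.0073 -0.0017] clock 2.6167 F [-0.4  0.4  0.5]
off cm [-0.05 15.53 -0.3 ] dr [-0.0012  0.0073 -0.0017] clock 2.6167 F [-0.4  0.4  0.5]
```

>>> step_arm(plan=[{"offset":[0,3.5,-0.2],"dr":[-0.001,0.005,-0.002]},{"offset":[0,7,-0.3],"dr":[-0.001,0.005,-0.002]},{"offset":[0,10,-0.3],"dr":[-0.001,0.005,-0.002]},{"offset":[0,12,-0.3],"dr":[-0.001,0.005,-0.002]},{"offset":[0,13.5,-0.3],"dr":[-0.001,0.005,-0.002]},{"offset":[0,14.5,-0.3],"dr":[-0.001,0.005,-0.002]},{"offset":[0,15.2,-0.3],"dr":[-0.001,0.005,-0.002]},{"offset":[0,15.4,-0.3],"dr":[-0.001,0.005,-0.002]},{"offset":[0,15.4,-0.3],"dr":[-0.001,0.005,-0.002]}])

```text
clock: 3.37
position: [0.526, -0.2119, 0.0165]
tool_rot: [[0.953, 0.001, 0.303], [-0.303, 0.0, 0.953], [0.0, -1.0, 0.001]]
contact_force: [0.2, -0.1, 0.6]
width: 0.999
```

>>> step_arm(plan=[{"offset":[0,0,0],"dr":[0,0,0]},{"offset":[0,0,0],"dr":[0,0,0]},{"offset":[0,0,0],"dr":[0,0,0]},{"offset":[0,0,0],"dr":[0,0,0]},{"offset":[0,0,0],"dr":[0,0,0]},{"offset":[0,0,0],"dr":[0,0,0]},{"offset":[0,0,0],"dr":[0,0,0]},{"offset":[0,0,0],"dr":[0,0,0]},{"offset":[0,0,0],"dr":[0,0,0]},{"offset":[0,0,0],"dr":[0,0,0]}], grip=0, squeeze=70)

```text
clock: 4.2
position: [0.5262, -0.2122, 0.017]
tool_rot: [[0.953, 0.001, 0.304], [-0.304, 0.0, 0.953], [0.001, -1.0, 0.0]]
contact_force: [-1.4, 0.3, 5.3]
width: 0.269
```

>>> step_arm(plan=[{"offset":[0,-0.5,0],"dr":[0,0,0]},{"offset":[0,-1.5,0],"dr":[0,0,0]},{"offset":[0,-3,0],"dr":[0,0,0]},{"offset":[0,-5,0],"dr":[0,0,0]},{"offset":[0,-7.5,0],"dr":[0,0,0]},{"offset":[0,-10,0],"dr":[0,0,0]},{"offset":[0,-11.5,0],"dr":[0,0,0]},{"offset":[0,-12,0],"dr":[0,0,0]},{"offset":[0,-12,0],"dr":[0,0,0]},{"offset":[0,-12,0],"dr":[0,0,0]}])

```text
clock: 5.03
position: [0.5256, -0.2119, 0.1367]
tool_rot: [[0.953, 0.001, 0.304], [-0.304, 0.0, 0.953], [0.001, -1.0, 0.001]]
contact_force: [0.0, -0.3, -4.9]
width: 0.268
```

Run:
```python
from h import *
s=read_state();im=snapshot("wrist");cv2.imwrite("pics/w3.png",im)
np.savez("w3.npz",R=s["tool_rot"],p=s["position"]);print(s["position"],s["clock"],s["contact_force"],s["torque"],s["width"])
cv2.imwrite("pics/w3b.png",cv2.resize(im,None,fx=1.5,fy=1.5,interpolation=cv2.INTER_CUBIC))
# jig goal: plate so holes over dowels; TCP z 0.14 
goal([.4845,.2154,.137],-4.45)
```

```text
[ 0.52561785 -0.21191706  0.13666002] 5.0333 [ 0.01788372 -0.25408089 -4.88561645] [-0.03357447  0.03066617 -0.03579795] 0.2682497360701512
off cm [-16.86  -0.06  39.47] dr [-0.0006 -0.2308 -0.0006] clock 5.0833 F [-0.6  0.2 -4.3]
```

View pics/w3b.png

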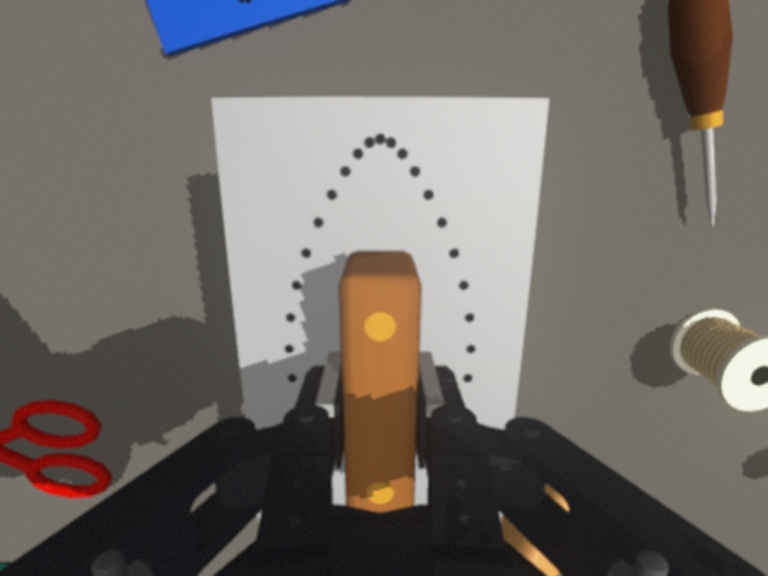

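The plate is held level (4.9 N). The holes are hidden behind the fingers, but the rear corners, (212,98) and (548,98), give the plate's place in the hand.

Run:
```python
from h import *
np.set_printoptions(precision=4,suppress=True)
z=np.load("w3.npz");c=cam("wrist",dict(tool_rot=z["R"],position=z["p"]))
uv=full([(211,97.5),(549,97.5),(243,402),(519,402)],0,0,1.5)
w=world(c,uv,z["p"][2]-.009)
t=(w-z["p"])@z["R"]*1e3
print(t)
d=t[1]-t[0];print("width",np.hypot(d[0],d[2]),"yaw deg about",np.degrees(np.arctan2(d[0],d[2])),"centre x",t[:2,0].mean()+95,"z",t[:2,2].mean(),t[2:,2].mean())
```

```text
[[-95.2497   8.9102 -55.6442]
 [-95.0417   8.971   54.4795]
 [ 18.3021   8.9804 -56.1393]
 [ 18.4824   9.042   55.4344]]
width 110.12386037203524 yaw deg about 0.10821185498402809 centre x -0.14566454145479213 z -0.5823333293203987 -0.35244294737964665
```

>>> step_arm(plan=[{"offset":[-1,0,2.4],"dr":[0,-0.014,0]},{"offset":[-2.3,0,5.4],"dr":[0,-0.032,0]},{"offset":[-3.8,0,8.9],"dr":[0,-0.052,0]},{"offset":[-5.3,0,12.4],"dr":[0,-0.072,0]},{"offset":[-6.8,0,15.9],"dr":[0,-0.093,0]},{"offset":[-8.3,0,19.4],"dr":[0,-0.113,0]},{"offset":[-9.8,0,22.9],"dr":[0,-0.134,0]},{"offset":[-11.3,0,26.4],"dr":[0,-0.154,0]},{"offset":[-12.8,0,29.9],"dr":[0,-0.175,0]},{"offset":[-14.3,0,33.4],"dr":[0,-0.195,0]},{"offset":[-15.6,0,36.5],"dr":[0,-0.213,0]},{"offset":[-16.5,0,38.6],"dr":[0,-0.226,0]},{"offset":[-16.9,0,39.5],"dr":[0,-0.231,0]},{"offset":[-16.9,0,39.5],"dr":[0,-0.231,0]},{"offset":[-16.9,0,39.5],"dr":[0,-0.231,0]},{"offset":[-16.9,0,39.5],"dr":[0,-0.231,0]}])

```text
clock: 6.42
position: [0.4841, 0.214, 0.1357]
tool_rot: [[0.997, -0.002, 0.079], [-0.079, -0.001, 0.997], [-0.002, -1.0, -0.001]]
contact_force: [0.4, -0.3, -4.9]
width: 0.265
```

Run:
```python
from h import *
s=read_state();print(s["position"],s["qd"])
goal([.4844,.2160,.061],-4.45)
```

```text
[0.48406372 0.21404438 0.1356998 ] [ 0.73916929 -0.35246737  0.15517988 -0.04973724 -0.17878403  0.03243645
 -0.03603258]
off cm [0.03 7.47 0.21] dr [ 0.0011 -0.0017 -0.0015] clock 6.4167 F [ 0.4 -0.3 -4.9]
```

>>> step_arm(plan=[{"offset":[0,2,0.2],"dr":[0.001,0,-0.0015]},{"offset":[0,4,0.2],"dr":[0.001,0,-0.0015]},{"offset":[0,5.5,0.2],"dr":[0.001,0,-0.0015]},{"offset":[0,6.5,0.2],"dr":[0.001,0,-0.0015]},{"offset":[0,7.2,0.2],"dr":[0.001,0,-0.0015]},{"offset":[0,7.5,0.2],"dr":[0.001,0,-0.0015]},{"offset":[0,7.5,0.2],"dr":[0.001,0,-0.0015]},{"offset":[0,7.5,0.2],"dr":[0.001,0,-0.0015]},{"offset":[0,7.5,0.2],"dr":[0.001,0,-0.0015]}])

```text
clock: 7.17
position: [0.4846, 0.2161, 0.0614]
tool_rot: [[0.997, 0.001, 0.079], [-0.079, 0.001, 0.997], [0.001, -1.0, 0.001]]
contact_force: [0.8, -0.1, -3.5]
width: 0.268
```

Run:
```python
from h import *
s=read_state();print(s["position"],s["qd"])
goal([.4844,.2160,.051],-4.45)
im=snapshot("scene");cv2.imwrite("pics/s4.png",cv2.resize(im[160:285,270:400],None,fx=4.6,fy=4.6,interpolation=cv2.INTER_CUBIC))
im=snapshot("wrist");cv2.imwrite("pics/w4.png",cv2.resize(im,None,fx=1.5,fy=1.5,interpolation=cv2.INTER_CUBIC))
```

```text
[0.48463164 0.21611977 0.06141527] [-0.11425108 -0.12406927 -0.05276361  0.08608237 -0.09192896 -0.07458756
 -0.06025605]
off cm [-0.02  1.04 -0.01] dr [-0.0006 -0.0019  0.0011] clock 7.1667 F [ 0.8 -0.1 -3.5]
```

View pics/s4.png

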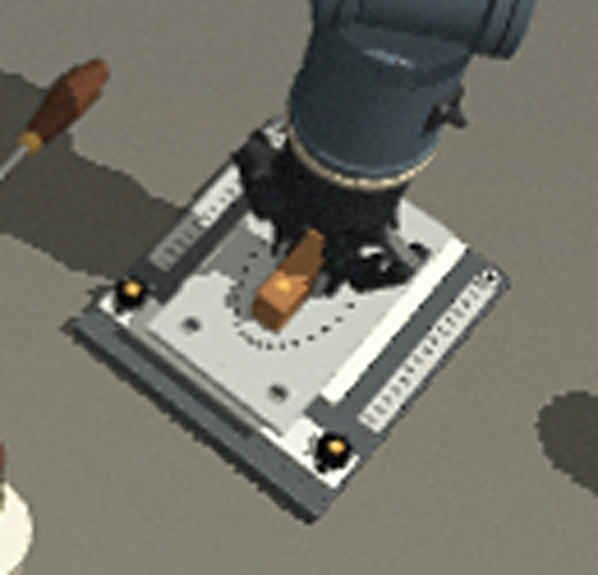

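View pics/w4.png

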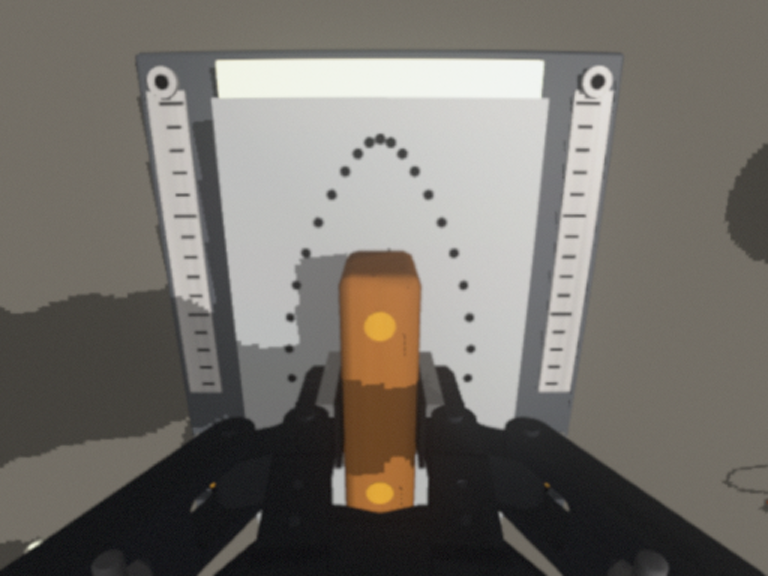

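Wrist view: bed edges at 216/543 and plate edges at 212/548, so it is centred and square. Going down gently by feel.

>>> step_arm(plan=[{"offset":[0,0.4,0],"dr":[0,0,0]},{"offset":[0,0.8,0],"dr":[0,0,0]},{"offset":[0,1.0,0],"dr":[0,0,0]},{"offset":[0,1.15,0],"dr":[0,0,0]},{"offset":[0,1.25,0],"dr":[0,0,0]},{"offset":[0,1.25,0],"dr":[0,0,0]},{"offset":[0,1.25,0],"dr":[0,0,0]}])

```text
clock: 7.85
position: [0.4845, 0.2162, 0.0488]
tool_rot: [[0.997, 0.001, 0.079], [-0.079, 0.0, 0.997], [0.001, -1.0, 0.0]]
contact_force: [0.6, 0.0, -4.6]
width: 0.268
```

>>> step_arm(plan=[{"offset":[0,0.1,0],"dr":[0,0,0]},{"offset":[0,0.2,0],"dr":[0,0,0]},{"offset":[0,0.25,0],"dr":[0,0,0]},{"offset":[0,0.25,0],"dr":[0,0,0]}])

```text
clock: 8.18
position: [0.4845, 0.2161, 0.0462]
tool_rot: [[0.997, 0.001, 0.079], [-0.079, 0.0, 0.997], [0.001, -1.0, 0.0]]
contact_force: [-0.1, -0.3, -4.0]
width: 0.268
```

No contact 5 mm below the tip height, so the holes have taken the dowels. Continuing slowly.

>>> step_arm(plan=[{"offset":[0,0.1,0],"dr":[0,0,0]},{"offset":[0,0.2,0],"dr":[0,0,0]},{"offset":[0,0.3,0],"dr":[0,0,0]},{"offset":[0,0.4,0],"dr":[0,0,0]},{"offset":[0,0.4,0],"dr":[0,0,0]},{"offset":[0,0.4,0],"dr":[0,0,0]}])

```text
clock: 8.68
position: [0.4845, 0.2161, 0.0421]
tool_rot: [[0.997, 0.001, 0.079], [-0.079, 0.0, 0.997], [0.001, -1.0, 0.0]]
contact_force: [0.2, -0.0, -4.5]
width: 0.267
```

>>> step_arm(plan=[{"offset":[0,0.1,0],"dr":[0,0,0]},{"offset":[0,0.2,0],"dr":[0,0,0]},{"offset":[0,0.3,0],"dr":[0,0,0]},{"offset":[0,0.4,0],"dr":[0,0,0]},{"offset":[0,0.4,0],"dr":[0,0,0]}])

```text
clock: 9.1
position: [0.4845, 0.2161, 0.0379]
tool_rot: [[0.997, 0.001, 0.079], [-0.079, 0.0, 0.997], [0.001, -1.0, 0.0]]
contact_force: [0.5, -0.2, -4.3]
width: 0.269
```

>>> step_arm(plan=[{"offset":[0,0.05,0],"dr":[0,0,0]},{"offset":[0,0.1,0],"dr":[0,0,0]},{"offset":[0,0.15,0],"dr":[0,0,0]},{"offset":[0,0.15,0],"dr":[0,0,0]}])

```text
clock: 9.43
position: [0.4845, 0.2161, 0.037]
tool_rot: [[0.997, 0.001, 0.079], [-0.079, 0.0, 0.997], [0.001, -1.0, 0.001]]
contact_force: [-1.9, -0.4, 5.1]
width: 0.264
```

Run:
```python
from h import *
s=read_state();print(s["position"],s["contact_force"],s["torque"])
im=snapshot("scene");cv2.imwrite("pics/s5.png",cv2.resize(im[200:275,275:365],None,fx=6.5,fy=6.5,interpolation=cv2.INTER_CUBIC))
```

```text
[0.48446643 0.21611589 0.03699917] [-1.89415243 -0.38450833  5.14760047] [-0.23814761  0.45828458  0.02755441]
```

View pics/s5.png

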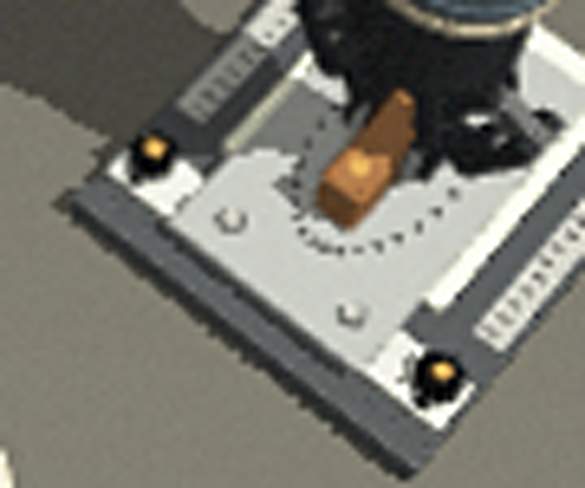

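At TCP z 0.037, the height worked out for home, the bed takes the plate's weight (Fz rises from -4.3 to +5.1 N), and a dowel shows in each hole at (230,217) and (350,312). Releasing.

>>> step_arm(plan=[{"offset":[0,0,0],"dr":[0,0,0]},{"offset":[0,0,0],"dr":[0,0,0]},{"offset":[0,0,0],"dr":[0,0,0]},{"offset":[0,0,0],"dr":[0,0,0]},{"offset":[0,0,0],"dr":[0,0,0]},{"offset":[0,0,0],"dr":[0,0,0]},{"offset":[0,0,0],"dr":[0,0,0]},{"offset":[0,0,0],"dr":[0,0,0]}], grip=100)

```text
clock: 10.15
position: [0.4844, 0.2161, 0.037]
tool_rot: [[0.997, 0.001, 0.079], [-0.079, 0.0, 0.997], [0.001, -1.0, 0.0]]
contact_force: [-0.6, 0.2, -0.1]
width: 0.998
```

>>> step_arm(plan=[{"offset":[0,-0.5,0],"dr":[0,0,0]},{"offset":[0,-2,0],"dr":[0,0,0]},{"offset":[0,-4,0],"dr":[0,0,0]},{"offset":[0,-7,0],"dr":[0,0,0]},{"offset":[0,-10,0],"dr":[0,0,0]},{"offset":[0,-13,0],"dr":[0,0,0]},{"offset":[0,-16,0],"dr":[0,0,0]},{"offset":[0,-18,0],"dr":[0,0,0]},{"offset":[0,-19,0],"dr":[0,0,0]},{"offset":[0,-19,0],"dr":[0,0,0]},{"offset":[0,-19,0],"dr":[0,0,0]}])

```text
clock: 11.07
position: [0.484, 0.2159, 0.2266]
tool_rot: [[0.997, 0.001, 0.079], [-0.079, 0.0, 0.997], [0.001, -1.0, 0.001]]
contact_force: [-0.5, 0.2, -1.7]
width: 1.001
```

Run:
```python
from h import *
s=read_state();im=snapshot("wrist");np.savez("w6.npz",R=s["tool_rot"],p=s["position"]);print(s["position"],s["width"],s["contact_force"])
cv2.imwrite("pics/w6.png",im)
cv2.imwrite("pics/w6b.png",cv2.resize(im[50:270,150:360],None,fx=2.7,fy=2.7,interpolation=cv2.INTER_CUBIC))
im=snapshot("scene");cv2.imwrite("pics/s6.png",im)
```

```text
[0.4840276  0.21593948 0.22656166] 1.0010012755596558 [-0.46000447  0.21807281 -1.73474859]
```

View pics/w6b.png

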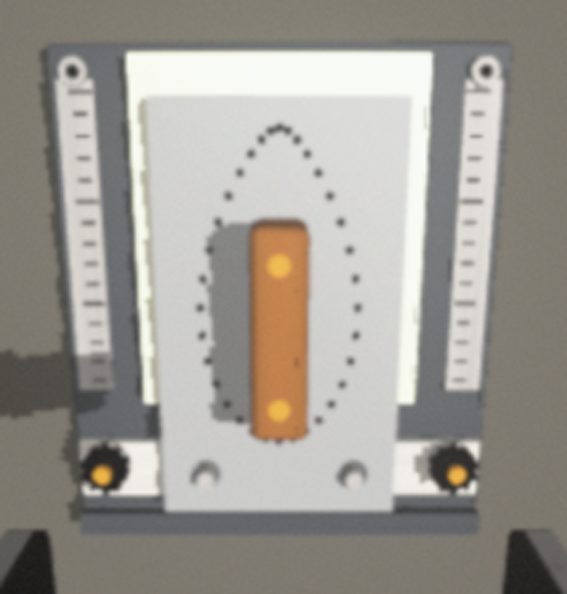

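View pics/s6.png

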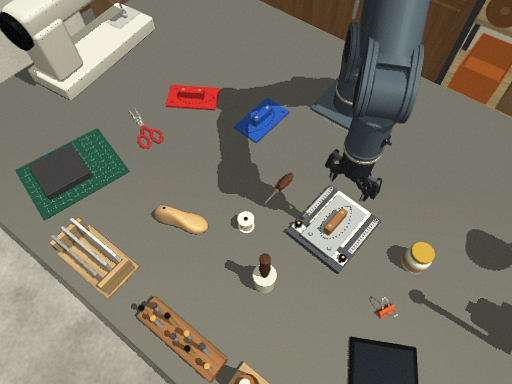

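Both dowels stand in the holes, (205,475) and (352,475), and the plate lies square on the bed. One last numeric check, of position and apparent height.

Run:
```python
from h import *
np.set_printoptions(precision=4,suppress=True)
z=np.load("w6.npz");c=cam("wrist",dict(tool_rot=z["R"],position=z["p"]))
pm=[(.095,.055),(.095,-.055),(-.095,-.055),(-.095,.055)]
uv=full([(393,511),(165.5,511),(145.5,96),(411,97)],150,50,2.7)
for h in(.028,.034,.038):
    t,a,r=fit(pm,world(c,uv,h));print(h,t,a,np.sqrt((r**2).mean()),r.tolist())
    b=np.radians(-4.45);d=t-[.4817,.2156];print(" jig frame mm",1e3*(d@[[np.cos(b),-np.sin(b)],[np.sin(b),np.cos(b)]]))
```

```text
0.028 [0.4845 0.2149] -4.574800349112841 0.34585982875304966 [[-0.3052840630179965, 0.30281304713875024], [-0.4507490115731594, -0.049861689680130716], [0.12375730952357555, 0.11777470469512274], [0.6322757650677469, -0.3707260621537145]]
 jig frame mm [ 2.8176 -0.4586]
0.034 [0.4831 0.215 ] -4.574800349112845 1.6225777820360505 [[-2.0420858850721535, -0.5332514266208621], [-2.0307283733695947, 1.0482125748597915], [1.8637508664672842, 0.9464440999012447], [2.2090633919746305, -1.4614052481402018]]
 jig frame mm [ 1.4266 -0.4512]
0.038 [0.4822 0.2151] -4.574800349112838 2.522857443647795 [[-3.1999537664416655, -1.0906277424605482], [-3.0840479479006255, 1.7802620845530637], [3.0237465710963862, 1.4988903633720296], [3.2602551432458493, -2.1885247054646007]]
 jig frame mm [ 0.4992 -0.4463]
```

The corners fit best at the seated height (0.35 mm residual), with the plate at x +2.8 mm, y -0.5 mm and about 0.1° off in the jig frame. That is well within limits, so I'm handing in.

```bash
python3 -c "
from rig import *
print(finish_job())"
```

```text
the job is handed in; nothing more can be done
None
```

The guide plate is on the jig with a dowel through each hole, released, and the job is handed in; I got no verdict back. I gripped it by its wooden handle and lowered it in small steps with the holes set over where the camera put the dowels. It dropped over both without needing a nudge and first met resistance at the height I had worked out for home.

**Last checks, from the wrist camera after letting go:**
- **Position:** the plate sits at x +2.8 mm, y -0.5 mm in the jig frame, turned about 0.1° from it. The dowels had measured about +2.5 mm along x.
- **Height:** the plate's outline fits best with it flat on the bed (0.35 mm residual, against 1.6 mm if it were 6 mm higher).
- **Force:** the wrist reading at seating rose to about +5 N, with 4–5 N of plate weight beforehand, so the contact was roughly 10 N.
- **Surroundings:** the gripper is open and clear at about 0.23 m, and the other things look unmoved in the last scene picture (checked by eye only). The clock stood at about 11 s, against the 51 s limit.

**Disagreements:** the first top and scene camera measurements put the dowels 2–8 mm from the jig's bar centre and did not agree with each other. I used the wrist camera's reading instead, and its bed fit was within 0.4 mm.

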